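# Tip the bead tray and pin it

## Task

Get the craft table's bead tray ready for threading: push the blue ledge down until the tray is tipped fully to its stop and all four beads have rolled to the blue end. Then take the locking pin with the red grip from its wooden rest and put it down through the yellow tab and the lock plate below until its collar sits on the tab, and let go. Keep the beads in the tray and leave the paint jars standing where they are.

Things in the scene. Friction and masses are not known exactly. Their poses are not given: they have to be found in the camera images.
- stand: Fixed wooden stand of the tipping tray, screwed to the table (position and yaw vary). Origin: underside, directly below the middle of the tray's hinge axle, which lies 85 mm up. Its own x runs along the axle towards the lock; its own y runs along the tray, away from the blue picking end. Base 285 x 180 x 12 mm; two hinge posts to 104 mm high; an outer post at x +165 to +179 mm, 140 mm high, carries the fixed lock plate.
- tray (a joint): Tilt of the plywood bead tray (rad) about the stand's x axis through the axle, from -0.262 (blue end up, at its stop) to +0.262 (blue end fully down, at its stop); 0 is level. It is a stiff hinge that stays where it is left; about 2 to 5 N of downward push on the blue ledge turns it. The tray is 140 mm wide, 280 mm long, 45 mm deep outside, walls and floor 5 mm; its outer underside is 6 mm above the axle.
- tray_floor (a point): Point on the top of the tray's inner floor at its middle (11 mm above the axle when level); turns with the tray. Its z is square to the floor; its -y points to the blue picking end, whose inner end wall is at y = -135 mm.
- push_pad (a point): Centre of the top face of the blue ledge (140 mm across, sticking out 60 mm, 6 mm thick) at the rim of the tray's picking end; turns with the tray; it is 170 mm out from the axle and 51 mm above it when level. Fully raised it is about 178 mm above the table, fully down about 90 mm. This is the edge to push down.
- tab_hole (a point): Centre of the hole's upper mouth in the yellow tab, which swings with the tray (tab 62 x 40 x 8 mm, hole 14 mm through). When the tray is fully tipped to its picking end the tab is level, its hole exactly above the hole in the lock plate, its top 151 mm above the table; the open gap between tab and plate is 3 mm.
- lock_hole (a point): Centre of the hole's upper mouth in the fixed aluminium lock plate on the stand (53 x 50 x 12 mm, hole 14 mm through, top 140 mm above the table, hole 135 mm from the stand's origin along the stand's x). Axes as the stand's. The space below the plate is free down to the axle, 37 mm lower.
- pin_mid (a point): Locking pin, half-way up (44 mm above its tip); its z runs up the pin. 88 mm tall: a steel shaft 10 mm across and 50 mm long, its last 8 mm tapering to 4 mm; a steel collar 28 mm across from 50 to 54 mm above the tip; a red cylindrical grip 22 mm across from 54 to 88 mm. 0.05 to 0.1 kg. It starts upright in its wooden rest, the collar on the rest's top; lift it at least 55 mm to clear the rest.
- pin_tip (a point): Lower tip of the locking pin.
- pin_rest: Dark wooden block 70 x 70 x 56 mm, fixed, with a 16 mm hole through it in which the locking pin stands at the start. Origin: centre of its underside.
- bead1_center (a point): Centre of the red wooden bead, a loose ball 30 mm across, lying in the tray.
- bead2_center (a point): Centre of the green wooden bead, a loose ball 30 mm across, lying in the tray.
- bead3_center (a point): Centre of the yellow wooden bead, a loose ball 30 mm across, lying in the tray.
- bead4_center (a point): Centre of the dark brown wooden bead, a loose ball 30 mm across, lying in the tray.
- jar_orange: Orange paint jar with white lid, 60 mm across, 85 mm high, standing loose on the table. Origin: centre of its underside. Bystander.
- jar_blue: Blue paint jar with white lid, 60 mm across, 85 mm high, standing loose on the table. Origin: centre of its underside. Bystander.
- jar_red: Red paint jar with white lid, 60 mm across, 85 mm high, standing loose on the table. Origin: centre of its underside. Bystander.
There are look-alikes about, which are no part of the job. What is meant by the part that bears bead2_center is not grey, and is the smaller of those in its own colour.

How it is judged (in metres and radians):
On the way, in this order (a step that is already met when the one before it is completed fails the run):
1. the tray is tipped and the beads have rolled to the blue end while the pin still stands in its rest (value of joint tray above 0.235 rad and horizontal distance between pin_tip and pin_rest below 0.02 m and y of each of bead1_center, bead2_center, bead3_center, bead4_center in the frame of tray_floor below -0.07 m), for 0.2 s.
2. the pin is through tab and lock plate (value of joint tray above 0.235 rad and horizontal distance between pin_tip and lock_hole below 0.008 m and z of pin_tip in the frame of lock_hole below -0.034 m and angle between pin_mid's own z axis and vertical below 0.15 rad), for 0.2 s.
At the end, for the whole second after the job is handed in: Tray tipped to the blue end (tilt above 0.235 rad); pin upright within 0.15 rad, within 8 mm of the lock hole's axis, at rest, its tip 34 mm or more below the lock plate's top (39 mm when home); all four beads in the tray, centres within 65 mm of the blue end's inner wall (all of step 2 and y of bead1_center in the frame of tray_floor between -0.14 and -0.07 m and z of bead1_center in the frame of tray_floor between 0 and 0.04 m and x of bead1_center in the frame of tray_floor between -0.07 and 0.07 m and y of bead2_center in the frame of tray_floor between -0.14 and -0.07 m and z of bead2_center in the frame of tray_floor between 0 and 0.04 m and x of bead2_center in the frame of tray_floor between -0.07 and 0.07 m and y of bead3_center in the frame of tray_floor between -0.14 and -0.07 m and z of bead3_center in the frame of tray_floor between 0 and 0.04 m and x of bead3_center in the frame of tray_floor between -0.07 and 0.07 m and y of bead4_center in the frame of tray_floor between -0.14 and -0.07 m and z of bead4_center in the frame of tray_floor between 0 and 0.04 m and x of bead4_center in the frame of tray_floor between -0.07 and 0.07 m and linear speed of pin below 0.02 m/s); the robot touches nothing.
It fails at once if the orange paint jar is knocked over or shoved more than 30 mm (distance of jar_orange from where it was at the start of the episode above 0.03 m or angle between jar_orange's own z axis and vertical above 0.5 rad).
It fails at once if the blue paint jar is knocked over or shoved more than 30 mm (distance of jar_blue from where it was at the start of the episode above 0.03 m or angle between jar_blue's own z axis and vertical above 0.5 rad).
It fails at once if the red paint jar is knocked over or shoved more than 30 mm (distance of jar_red from where it was at the start of the episode above 0.03 m or angle between jar_red's own z axis and vertical above 0.5 rad).
It also fails if it takes over 56 s, if anything falls off the work surface, if the arm or the gripper's body presses on something with over 40 N, if the wrist force passes 120 N, or if a joint passes its speed limit or range.

## Robot

A 6-joint arm with a two-finger parallel gripper is mounted at the origin on the work surface. World frame = base frame: x ahead of the robot, y to its left, z up, the work surface at z = 0. Lengths are in mm, angles in degrees, forces in N, time in s.
With the tool pointing down it reaches from about 275 to 875 mm from the base axis. Payload 12.5 kg.
Tool frame: the origin (TCP) lies at the very end of the fingers, on their centre line; the grasp point (between the pads) lies 19 mm behind it; z points along the fingers, y is the line along which they close (so a half turn about z gives the same grasp; the last joint's range is limited). The gripper opens to 85 mm and grips with 20 to 120 N. Pads are 22 mm wide; open, the fingers measure 114 mm over their backs; the gripper's body (76 mm by 85 mm) begins 54 mm behind the grasp point. The pads swing forward as they close: fully open they stand 13 mm farther back than shut.
Start: joints at [66.715, 20.094, 94.641, -0, 65.266, -4.847], TCP at [173.919, 521.763, 231.29] pointing down, gripper open.
Joint ranges: [-157.81, 157.81], [-45, 120.19], [0.68, 151.7], [-89.99, 269.99], [4.06, 180], [-164.3, 164.3]. Speed limits (degrees/s): [127.2, 127.2, 159.86, 180, 180, 180].

## Interface

Orientations are given as a 3x3 rotation matrix whose columns are the frame's x, y, z axes.
In Python, from station import robot gives the robot as it stands. The module is installed in compiled form; this text tells all that it offers. Calls block until the motion is done:
- robot.move_ptp(position, orientation): joint-space move of the TCP to a pose.
- robot.move_l(position, orientation=None, rate=150, stop_force=None): straight line of the TCP; orientation=None keeps the orientation; rate is the mean speed in mm/s. With stop_force (N) it stops when the force on the tool has changed by that much, and returns True; else False.
- robot.goto_joints(angles): joint-space move.
- robot.open() and robot.grasp(grip_force=None): open the fingers fully, or close them until they stop; grip_force is the grip in N (None keeps the last).
- robot.dwell(seconds).
- robot.ik(position, orientation): joint angles nearest the present ones, or None.
- robot.capture(name): name is "scene" or "top" or "wrist"; returns a dict with "frame" (420x560x3 uint8, red, green, blue), "vertical_fov" (degrees; the focal length in pixels is half the picture's height over the tangent of half this angle, whatever the lens; pixels are square), "cx", "cy" (the principal point, pixels), "T" (4x4, takes a point from camera to world coordinates). Camera axes: x right, y down, z forward; pixel columns grow to the right and rows downward; lengths in mm; the calibration is good to about 2 mm. A picture is of the moment at which its call begins. There is no depth.
A pose or a line that the arm cannot do raises robot.Unreachable and nothing moves.
- robot.sign_off(): hands the job in; it is judged then, once.
Readings, each from a call of its own:
- robot.get_time(): time.
- robot.get_joints(): joint angles.
- robot.get_joint_velocities(): joint speeds.
- robot.get_joint_efforts(): joint torques, N m.
- robot.get_tcp_pos(): TCP position.
- robot.get_orientation(): TCP orientation.
- robot.get_contact_force(): force on the tool from outside, world axes, zero at the start.
- robot.get_ft_torque(): the same for the moment, N m.
- robot.get_width(): finger opening in mm.
- robot.get_finger_force(): force on a finger pad.
Only numpy, scipy, OpenCV 4.12 (cv2) and the standard library are available. Lean on these libraries where they do the work, as an engineer would, in place of code of your own. Each camera call takes 0.05 s, during which the arm holds its last target. There are 200 camera calls.

## Working session

There is one attempt and no reset: what is moved stays moved. The work goes in short steps, each a Python script; the robot and the scene stay as the last script left them, time stands still between calls to the robot, and variables do not carry over. Pictures are saved under pics/ and viewed, at most 10 in all, crops included, and the job is handed in when it is done.

```bash
mkdir -p pics; python3 - <<'E'
from station import robot
import cv2,numpy as np,pickle
for n in("scene","top"):
    c=robot.capture(n);pickle.dump(c,open(f"{n}.pkl","wb"))
    cv2.imwrite(f"pics/{n}0.png",c["frame"][:,:,::-1]);print(n,c["vertical_fov"],c["cx"],c["cy"],c["T"].round(3).tolist())
print(robot.get_time())
E
```

```text
scene 49.75038048463707 278.6717520192684 202.6802846136234 [[-0.535, 0.562, -0.631, 1082.571], [0.844, 0.375, -0.382, 358.818], [0.022, -0.737, -0.675, 729.347], [0.0, 0.0, 0.0, 1.0]]
top 48.080791680117564 278.00190163964817 205.10391123597094 [[0.024, -0.975, 0.222, 308.327], [-1.0, -0.025, -0.0, -6.523], [0.006, -0.222, -0.975, 1044.302], [0.0, 0.0, 0.0, 1.0]]
0.1
```

View pics/scene0.png

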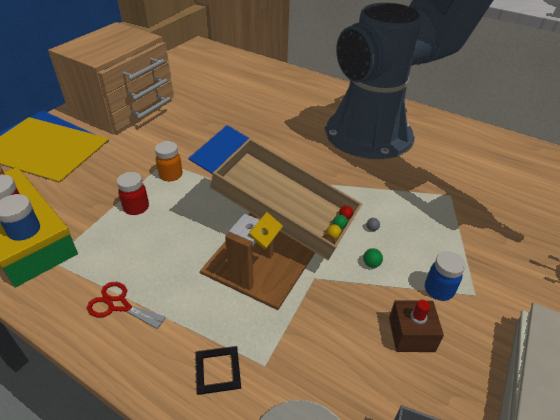

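View pics/top0.png

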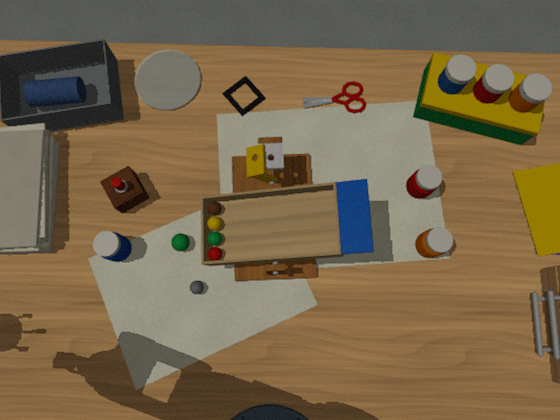

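The top view shows the blue ledge at (355,217), the pin at (119,186), the lock plate at (271,156), the tab at (257,160), the red jar at (424,183) and the orange jar at (435,242). There are two green balls: one in the tray at (214,239), and a bigger one on the paper at (180,242). The grey ball is at (196,287). The one in the tray fits bead2 because it is the smaller green; I'll confirm it in a crop.

```bash
cat > h.py <<'E'
import numpy as np,cv2
def ray(c,uv):
    f=c["frame"].shape[0]/2/np.tan(np.radians(c["vertical_fov"]/2))
    d=np.array([(uv[0]-c["cx"])/f,(uv[1]-c["cy"])/f,1.]);T=np.array(c["T"])
    return T[:3,3],T[:3,:3]@d
def plane(c,uv,z):
    o,d=ray(c,uv);return o+d*(z-o[2])/d[2]
def tri(c1,p1,c2,p2):
    A=[];b=[]
    for c,p in((c1,p1),(c2,p2)):
        o,d=ray(c,p);d=d/np.linalg.norm(d);P=np.eye(3)-np.outer(d,d);A.append(P);b.append(P@o)
    x=np.linalg.lstsq(np.vstack(A),np.hstack(b),rcond=None)[0]
    return x,[np.linalg.norm(a@x-q) for a,q in zip(A,b)]
def blobs(c,lo,hi,box=None,amin=8):
    """HSV mask blobs in box (u0,v0,u1,v1): list of (area,centroid,minAreaRect,mask)"""
    m=cv2.inRange(cv2.cvtColor(c["frame"],cv2.COLOR_RGB2HSV),lo,hi)
    if box:
        k=np.zeros_like(m);u0,v0,u1,v1=box;k[v0:v1,u0:u1]=255;m&=k
    n,l,s,ce=cv2.connectedComponentsWithStats(m)
    out=[]
    for i in range(1,n):
        if s[i,4]>=amin:
            mm=(l==i).astype(np.uint8);ct=max(cv2.findContours(mm,0,1)[0],key=len)
            out.append((int(s[i,4]),ce[i],cv2.boxPoints(cv2.minAreaRect(ct)),mm))
    return sorted(out,key=lambda t:-t[0])
E
python3 - <<'E'
import pickle;from h import *
t=pickle.load(open("top.pkl","rb"));s=pickle.load(open("scene.pkl","rb"))
np.set_printoptions(precision=1,suppress=True)
B=((100,120,60),(125,255,255))
for n,c,box in(("top",t,(330,170,385,262)),("scene",s,(180,120,252,175))):
    a=blobs(c,*B,box)[0];print(n,"ledge",a[0],a[1],a[2].tolist(),plane(c,a[1],178))
    if n=="top":
        for p in a[2]: print("  corner",plane(c,p,170.5),plane(c,p,186))
R=((172,150,60),(179,255,255));R2=((0,150,60),(6,255,255))
for n,c,box in(("top",t,(100,165,150,212)),("scene",s,(405,290,435,330))):
    for r in(R,R2):
        for a in blobs(c,*r,box)[:2]: print(n,"red grip",a[0],a[1],a[2].tolist(),plane(c,a[1],94))
for n,c,box in(("top",t,(240,140,270,185)),("scene",s,(240,205,290,255))):
    a=blobs(c,(22,120,80),(34,255,255),box)[0];print(n,"tab",a[0],a[1],a[2].tolist())
u=lambda c,b,k:cv2.resize(c["frame"][b[1]:b[3],b[0]:b[2]],None,fx=k,fy=k,interpolation=cv2.INTER_CUBIC)
f=u(t,(90,125,310,295),3.6);cv2.imwrite("pics/crop1.png",f[:,:,::-1])
f=u(s,(200,140,460,350),2.8);cv2.imwrite("pics/crop2.png",f[:,:,::-1])
E
```

```text
top ledge 2275 [354.1 216.7] [[334.6065979003906, 181.672119140625], [366.5246276855469, 178.77047729492188], [373.0984191894531, 251.08193969726562], [341.1803894042969, 253.98358154296875]] [ 487.3 -150.1  178. ]
  corner [ 556.8 -114.5  170.5] [ 552.4 -112.6  186. ]
  corner [ 564.2 -176.2  170.5] [ 559.6 -173.2  186. ]
  corner [ 424.3 -186.   170.5] [ 422.3 -182.8  186. ]
  corner [ 417.4 -126.4  170.5] [ 415.5 -124.3  186. ]
scene ledge 1306 [218.1 148.7] [[188.00164794921875, 157.9429168701172], [229.66885375976562, 118.5905532836914], [248.0, 138.00001525878906], [206.33279418945312, 177.35238647460938]] [ 498.  -145.5  178. ]
top red grip 84 [115.3 181.8] [[110.0, 177.0], [120.0, 177.0], [120.0, 187.0], [110.0, 187.0]] [566.5 334.4  94. ]
scene red grip 246 [421.3 309.3] [[410.2000427246094, 315.60003662109375], [419.4000549316406, 297.20001220703125], [431.8000793457031, 303.4000244140625], [422.6000671386719, 321.800048828125]] [579.2 337.7  94. ]
top tab 524 [254.9 160.3] [[245.0655059814453, 143.6373748779297], [263.91534423828125, 142.8833770751953], [265.21728515625, 175.43128967285156], [246.367431640625, 176.18528747558594]]
scene tab 661 [265.4 229.9] [[246.8736114501953, 235.36431884765625], [265.68402099609375, 210.91079711914062], [283.6134033203125, 224.70260620117188], [264.802978515625, 249.1561279296875]]
```

View pics/crop1.png

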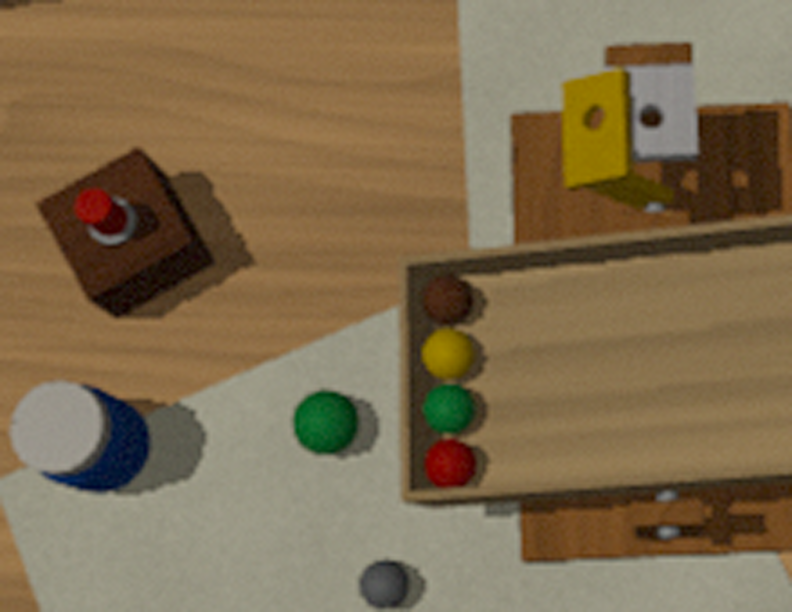

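View pics/crop2.png

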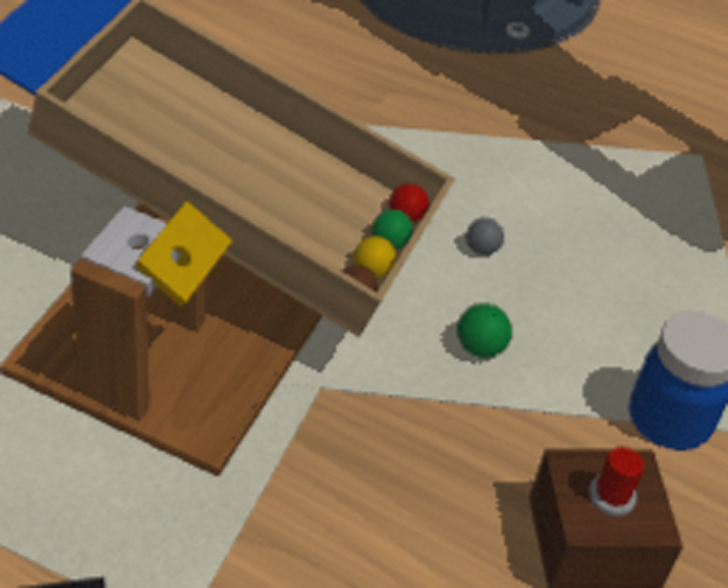

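Crop 1 confirms that the green ball in the tray is clearly smaller than the loose one (about 50 px against 63 px), so bead2 is in the tray. In full-image pixels, the lock hole is at about (270.6,157.5) in top and (249.6,226.1) in scene. The collar is at (120.8,186.7) in top. Next I push the ledge down.

```bash
python3 - <<'E'
import pickle;from h import *
from station import robot
np.set_printoptions(precision=1,suppress=True)
t=pickle.load(open("top.pkl","rb"));s=pickle.load(open("scene.pkl","rb"))
print("lock",plane(t,(270.6,157.5),140),plane(s,(249.6,226.1),140),tri(t,(270.6,157.5),s,(249.6,226.1)))
yaw=np.radians(4.4);X=np.array([np.cos(yaw),np.sin(yaw),0]);Y=np.array([-X[1],X[0],0])
L=tri(t,(270.6,157.5),s,(249.6,226.1))[0]
print("origin from lock",L-135*X,"from ledge",np.array([487.3,-150.1,178])+151*Y)
print("pin collar",plane(t,(120.8,186.7),60),"top",plane(t,(116.4,181.9),94))
print("pin scene: collar",plane(s,(200+614/2.8,140+495/2.8),60),"top",plane(s,(200+628/2.8,140+457/2.8),94))
print("blue jar lid",plane(t,(90+58/3.6,125+427/3.6),85))
O=np.array([487.3,-150.1,0])+151*Y
R=np.column_stack([Y,X,[0,0,-1]])   # z down, right-handed?
if np.linalg.det(R)<0: R[:,0]*=-1
def at(th,dz=0):
    y,z=-168.,51.;c,q=np.cos(th),np.sin(th)
    return O+(y*c-z*q)*Y+np.array([0,0,85+z*c+y*q+dz])
cands=[R,R@np.diag([-1,-1,1.])]
j=robot.get_joints();q=[robot.ik(at(-.262,60),r) for r in cands];print(j,q)
R=min([(abs(k[5]),i) for i,k in enumerate(q) if k is not None]);R=cands[R[1]]
robot.grasp(20)
p=robot.get_tcp_pos();robot.move_l([p[0],p[1],300],rate=250)
robot.move_ptp(at(-.262,80),R)
robot.move_l(at(-.262,6),rate=200)
print(robot.get_tcp_pos(),robot.get_contact_force())
for th in np.linspace(-.262,.262,7)[1:]:
    hit=robot.move_l(at(th),rate=50,stop_force=30)
    print(th.round(2),hit,robot.get_tcp_pos(),robot.get_contact_force())
    if hit: break
if not hit: print(robot.move_l(at(.262,-8),rate=25,stop_force=15),robot.get_tcp_pos(),robot.get_contact_force())
robot.dwell(.3);print(robot.get_time())
c=robot.capture("top");pickle.dump(c,open("top1.pkl","wb"));s=robot.capture("scene");pickle.dump(s,open("scene1.pkl","wb"))
cv2.imwrite("pics/both1.png",np.hstack([cv2.resize(x["frame"][a:a+250,b:b+333],(400,300)) for x,a,b in((c,80,90),(s,60,160))])[:,:,::-1])
E
```

```text
lock [612.7  10.7 140. ] [614.9  15.  140. ] (array([613. ,  11.9, 137. ]), [np.float64(1.3701894647761765), np.float64(1.3701894647756474)])
origin from lock [478.4   1.6 137. ] from ledge [475.7   0.5 178. ]
pin collar [565.1 333.8  60. ] top [566.3 332.2  94. ]
pin scene: collar [569.  338.8  60. ] top [564.6 337.8  94. ]
blue jar lid [437.5 343.3  85. ]
[66.7 20.1 94.7 -0.  65.3 -4.8] [array([-22.2,  15.4, 100.1,  -0. ,  64.4, -26.6]), array([-22.2,  15.4, 100.1,  -0. ,  64.4, 153.4])]
[ 487.6 -148.1  184.4] [ 0.5 -0.3  1.1]
-0.17 False [ 487.5 -155.6  164.2] [ 0.2  0.9 -0.2]
-0.09 False [ 488.  -162.   150.1] [0.6 0.2 0.5]
0.0 False [ 488.4 -167.1  135.7] [ 0.9 -0.5  0.1]
0.09 False [ 488.6 -170.8  120.8] [ 0.1  0.7 -0.9]
0.17 False [ 488.9 -173.2  105.7] [-0.3  0.2 -0.3]
0.26 True [ 489.6 -174.5   91.6] [-5.7  2.5 15.6]
7.4917
```

View pics/both1.png

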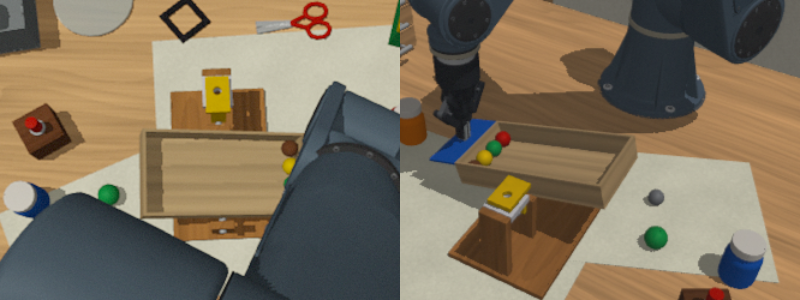

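The tray reached its stop (TCP z 91.6 with a 15 N rise, close to the expected 90), the beads are at the blue end, and the tab lies over the plate. I retreat and look at the lock and the pin from above with the wrist camera.

```bash
python3 - <<'E'
import pickle;from h import *
from station import robot
np.set_printoptions(precision=1,suppress=True)
R=robot.get_orientation()
p=robot.get_tcp_pos();robot.move_l([p[0],p[1],280],rate=250)
D=np.array([[0,1.,0],[1,0,0],[0,0,-1]]) # closes along world x
y=np.radians(4.4);X=np.array([np.cos(y),np.sin(y),0]);Y=np.array([-X[1],X[0],0]);Z=np.array([0,0,-1.])
P=np.array([566,335,0.])
def pick(pos):
    c=[np.column_stack([np.cross(s*Y,Z),s*Y,Z]) for s in(1,-1)]
    return min(c,key=lambda r:abs(robot.ik(pos,r)[5]))
L=np.array([613,11.5,0])
H=L+[0,0,300];R=pick(H);robot.move_ptp(H,R);robot.open()
cs=[robot.capture(n) for n in("wrist","top","scene")]
H=P+[0,0,230];print(R,robot.ik(H,R));robot.move_ptp(H,R)
w2=robot.capture("wrist")
pickle.dump((cs,w2,R),open("v2.pkl","wb"));print(robot.get_time())
for c in(cs[0],w2):print(c["T"].round(2).tolist(),c["vertical_fov"])
f=np.hstack([cv2.resize(c["frame"],(400,300)) for c in(cs[0],w2)]);g=np.hstack([cv2.resize(c["frame"][a:a+200,b:b+267],(400,300)) for c,a,b in((cs[1],90,150),(cs[2],100,170))])
cv2.imwrite("pics/v2.png",np.vstack([f,g])[:,:,::-1])
E
```

```text
[[ 1.   0.1  0. ]
 [ 0.1 -1.   0. ]
 [ 0.  -0.  -1. ]] [ 26.6  31.5  77.3  -0.   71.2 112.2]
12.45
[[0.08, -0.95, -0.29, 687.18], [-1.0, -0.07, -0.02, 18.7], [0.0, 0.29, -0.96, 441.5], [0.0, 0.0, 0.0, 1.0]] 64.0319284951501
[[0.08, -0.95, -0.29, 640.76], [-1.0, -0.07, -0.02, 341.1], [0.0, 0.29, -0.96, 371.94], [0.0, 0.0, 0.0, 1.0]] 64.0319284951501
```

View pics/v2.png

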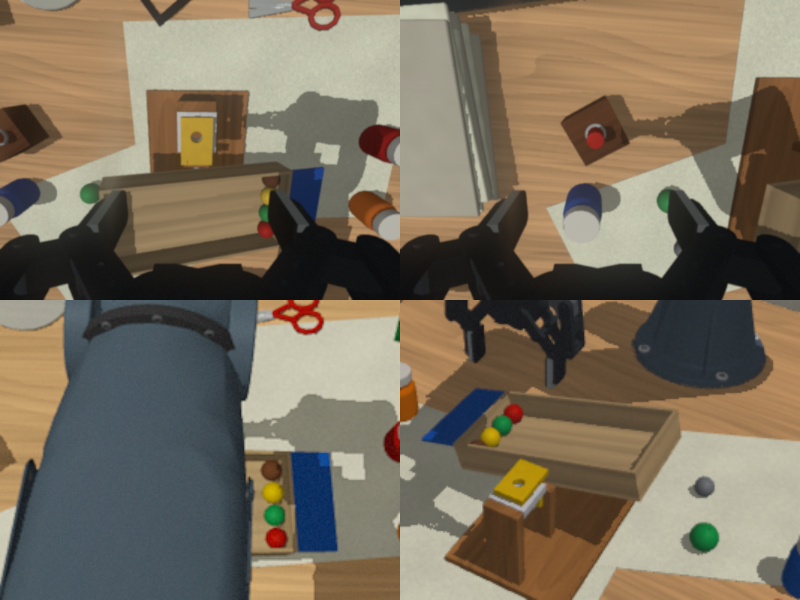

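The beads (top view) are all at the blue end and the tab is level over the plate. In the wrist views the tab hole is near (274,192) and the pin top near (273,195). Now I measure both precisely.

```bash
python3 - <<'E'
import pickle;from h import *
np.set_printoptions(precision=1,suppress=True)
cs,w2,R=pickle.load(open("v2.pkl","rb"))
def hole(c,box):
    a=blobs(c,(20,120,70),(35,255,255),box)[0];m=a[3]
    ct=cv2.findContours(m,cv2.RETR_EXTERNAL,1)[0];full=np.zeros_like(m);cv2.drawContours(full,ct,-1,1,-1)
    h=full-m;n,l,s,ce=cv2.connectedComponentsWithStats(h);i=1+np.argmax(s[1:,4]);return ce[i],s[i],a[2]
w,sc=cs[0],cs[2];t=pickle.load(open("top1.pkl","rb"))
a,sa,ra=hole(w,(235,145,315,240));b,sb,rb=hole(sc,(225,200,285,250));d,sd,rd=hole(t,(240,135,290,185))
print(a,sa,b,sb,d,sd)
for n,c,p,r in(("wrist",w,a,ra),("scene",sc,b,rb),("top",t,d,rd)):print(n,plane(c,p,151),"rect ctr",plane(c,r.mean(0),151), [plane(c,q,151)[:2] for q in r])
print(tri(w,a,sc,b),tri(t,d,sc,b),tri(t,d,w,a))
for lo,hi in(((0,150,60),(8,255,255)),((170,150,60),(179,255,255))):
  for q in blobs(w2,lo,hi,(250,165,300,225)):
    ys,xs=np.where(q[3]);print("red",q[0],q[1],xs.min(),xs.max(),ys.min(),ys.max())
    for v in(ys.max()-12.,):print(plane(w2,((xs.min()+xs.max())/2,v),94))
f=w2["frame"][160:230,235:315];cv2.imwrite("pics/pin.png",cv2.resize(f,None,fx=7,fy=7)[:,:,::-1])
E
```

```text
[275. 191.] [268 185  15  13 159] [248.8 222.8] [246 222   6   3  12] [270.8 155.2] [268 153   7   5  26]
wrist [615.8  14.5 151. ] rect ctr [609.8  14.1 151. ] [array([576.3,  33. ]), array([639. ,  35.5]), array([641.4,  -3.7]), array([578.8,  -8.6])]
scene [617.7  15.5 151. ] rect ctr [611.1  14.6 151. ] [array([644. ,  -5.7]), array([561.8, -11.9]), array([577.2,  35.6]), array([655.9,  38.7])]
top [613.9  10.3 151. ] rect ctr [599.7   9.4 151. ] [array([639.1,  30.6]), array([640.1,  -9.6]), array([561. , -11.4]), array([560.,  28.])]
(array([615.5,  14.3, 148.6]), [np.float64(0.31592599131137933), np.float64(0.3159259913118084)]) (array([614.6,  11.6, 146.6]), [np.float64(1.4049143151923935), np.float64(1.4049143151927788)]) (array([615. ,  12.4, 147.3]), [np.float64(2.066197547434454), np.float64(2.066197547433183)])
red 599 [273.3 194.3] 260 286 179 209
[567.2 338.5  94. ]
```

View pics/pin.png

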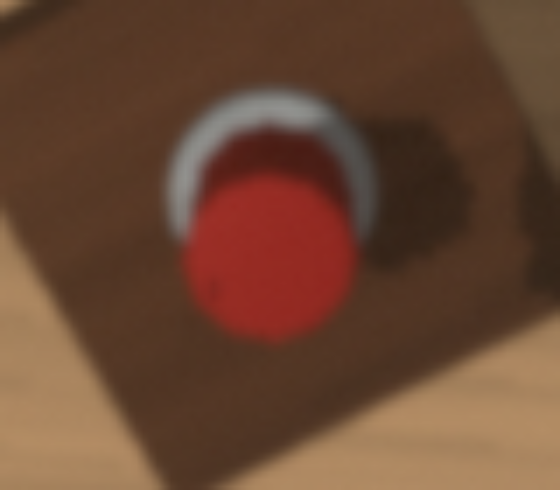

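The pin top is a clean red disc with its centre at (273.7,196.6), which gives (567,338.5). The wrist and scene cameras agree on the hole at about (615,14.5). Using the same wrist orientation for both cancels the camera bias. I grasp, lift, and check the tip in the wrist view.

```bash
python3 - <<'E'
import pickle;from h import *
from station import robot
np.set_printoptions(precision=1,suppress=True)
cs,w2,R=pickle.load(open("v2.pkl","rb"))
robot.move_l([566.8,337.8,110],R,rate=200)
print(robot.move_l([566.8,337.8,64],R,rate=60,stop_force=12),robot.get_tcp_pos())
robot.grasp(40);print("w",robot.get_width(),robot.get_contact_force())
robot.move_l([566.8,337.8,250],R,rate=120);print("w",robot.get_width())
robot.move_l([615,13.5,250],R,rate=180);robot.dwell(.3)
w=robot.capture("wrist");s=robot.capture("scene");t=robot.capture("top")
print(robot.get_tcp_pos(),robot.get_time());pickle.dump((w,s,t),open("v3.pkl","wb"))
f=w["frame"];g=s["frame"][110:285,165:398]
cv2.imwrite("pics/v3.png",np.hstack([cv2.resize(f[120:420,80:480],(400,300)),cv2.resize(g,(400,300))])[:,:,::-1])
E
```

```text
False [567.  337.9  64.3]
w 20.88560096955279 [-0.6 -0.   1.9]
w 20.456065436312972
[615.   13.6 250. ] 18.85
```

View pics/v3.png

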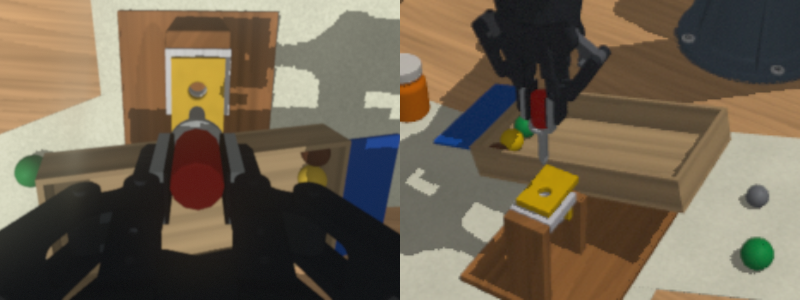

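The pin is held upright and in front of the tab, with its tip near (277,228) and the hole near (277,210) in the wrist frame. I measure both in this frame.

```bash
python3 - <<'E'
import pickle;from h import *
np.set_printoptions(precision=1,suppress=True)
w,s,t=pickle.load(open("v3.pkl","rb"))
hsv=cv2.cvtColor(w["frame"],cv2.COLOR_RGB2HSV);y=cv2.inRange(hsv,(18,120,60),(36,255,255))
for v in range(198,244):
    x=np.where(y[v,250:305]==0)[0]+250; x=x[(x>256)&(x<300)]
    print(v,(x.min(),x.max(),(x.min()+x.max())/2) if len(x) else None,end="; ")
print()
for v in(224,226,228,230):
    print(v,plane(w,(277,v),191.7),plane(w,(277,v),195))
print("hole?",plane(w,(277,209.5),151))
E
```

```text
198 None; 199 None; 200 None; 201 None; 202 None; 203 (np.int64(274), np.int64(280), np.float64(277.0)); 204 (np.int64(272), np.int64(282), np.float64(277.0)); 205 (np.int64(271), np.int64(283), np.float64(277.0)); 206 (np.int64(271), np.int64(284), np.float64(277.5)); 207 (np.int64(270), np.int64(285), np.float64(277.5)); 208 (np.int64(269), np.int64(286), np.float64(277.5)); 209 (np.int64(269), np.int64(286), np.float64(277.5)); 210 (np.int64(269), np.int64(286), np.float64(277.5)); 211 (np.int64(269), np.int64(286), np.float64(277.5)); 212 (np.int64(269), np.int64(285), np.float64(277.0)); 213 (np.int64(270), np.int64(285), np.float64(277.5)); 214 (np.int64(271), np.int64(284), np.float64(277.5)); 215 (np.int64(272), np.int64(283), np.float64(277.5)); 216 (np.int64(273), np.int64(282), np.float64(277.5)); 217 (np.int64(276), np.int64(278), np.float64(277.0)); 218 None; 219 None; 220 None; 221 None; 222 None; 223 None; 224 None; 225 None; 226 None; 227 (np.int64(273), np.int64(280), np.float64(276.5)); 228 (np.int64(272), np.int64(281), np.float64(276.5)); 229 (np.int64(271), np.in
[... 302 characters left out ...]
); 235 (np.int64(269), np.int64(284), np.float64(276.5)); 236 (np.int64(269), np.int64(284), np.float64(276.5)); 237 (np.int64(269), np.int64(284), np.float64(276.5)); 238 (np.int64(269), np.int64(284), np.float64(276.5)); 239 (np.int64(268), np.int64(285), np.float64(276.5)); 240 (np.int64(265), np.int64(288), np.float64(276.5)); 241 (np.int64(263), np.int64(289), np.float64(276.0)); 242 (np.int64(261), np.int64(291), np.float64(276.0)); 243 (np.int64(260), np.int64(293), np.float64(276.5)); 
224 [618.8  15.1 191.7] [620.   15.2 195. ]
226 [617.5  15.  191.7] [618.7  15.1 195. ]
228 [616.2  14.9 191.7] [617.4  15.  195. ]
230 [614.8  14.8 191.7] [616.   14.9 195. ]
hole? [616.   14.9 151. ]
```

Tip error relative to the hole is about (+0.2, +0.7) mm. I correct that and insert with a force stop.

```bash
python3 - <<'E'
import pickle;from h import *
from station import robot
np.set_printoptions(precision=1,suppress=True)
x,y=614.8,12.9
robot.move_l([x,y,215],rate=80)
h=robot.move_l([x,y,158.5],rate=30,stop_force=10)
print(h,robot.get_tcp_pos(),robot.get_contact_force(),robot.get_width(),robot.get_time())
s=robot.capture("scene");w=robot.capture("wrist")
cv2.imwrite("pics/v4.png",np.hstack([cv2.resize(w["frame"][120:420,80:480],(400,300)),cv2.resize(s["frame"][140:260,200:360],(400,300))])[:,:,::-1])
E
```

```text
False [614.9  12.9 159.2] [-2.4  0.2  5.1] 20.889811873823437 21.475
```

View pics/v4.png

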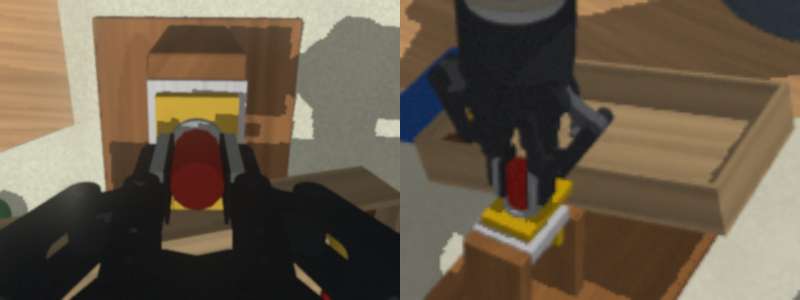

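The pin is fully home, with the collar on the tab (TCP z 159.2 against the predicted 159.3). I release, back off and verify.

```bash
python3 - <<'E'
import pickle;from h import *
from station import robot
np.set_printoptions(precision=1,suppress=True)
robot.open();robot.move_l([614.8,12.9,300],rate=150)
j=np.array(robot.get_joints());j[0]+=60;robot.goto_joints(j);robot.dwell(.5)
s=robot.capture("scene");t=robot.capture("top")
print(robot.get_time(),robot.get_contact_force())
cv2.imwrite("pics/v5.png",np.hstack([cv2.resize(t["frame"][90:315,180:480],(400,300)),cv2.resize(s["frame"][80:305,140:440],(400,300))])[:,:,::-1])
E
```

```text
26.1083 [-0.3  0.4 -0.9]
```

View pics/v5.png

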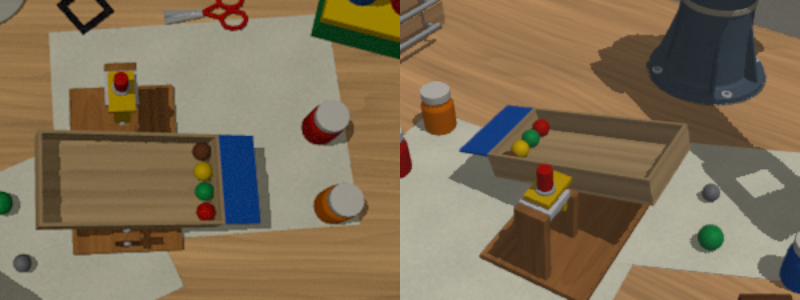

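The pin stands upright in the tab with its collar seated, all four beads are at the blue end, and the jars are still standing.

```bash
python3 -c "
from station import robot
print(robot.sign_off())"
```

```text
the job is handed in; nothing more can be done
None
```

The job is handed in: the tray is tipped to its stop, all four beads are at the blue end, the pin is seated through the tab and lock plate and released, and the jars are still standing; the last clock reading, just before hand-in, was 26.1 s, and the station gave no verdict.

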